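# Lift the parts basket out of its tub

### The job

Lift the lid off the round steel tub by its knob and set it down flat, knob up, on the bare bench beside the tub, without dropping it. Then take the basket inside by the grip of its carrying bar, lift it level straight up out of the tub with the three bushes still in it, and finish while holding it still and level straight above the middle of the tub, its underside about 5 cm above the rim. Leave the other things on the bench where they are.

Things in the scene. Friction and masses are not known exactly. Their poses are not given: they have to be found in the camera images.
- tub: Round steel tub fixed to the bench, 180 mm diameter, 95 mm high, open top (172 mm inside), small wire lugs outside at +y and -y (212 mm over them, 70 mm up). Origin: centre of its underside, z up; rim at z 95 mm, inner floor at 4 mm. It stands left or right of the robot's middle, the nail pan on the other side; the bench between them (gap 0.27 m or more) is bare from x = 0.33 to 0.57 m.
- lid: Loose round aluminium lid on the tub, 190 mm diameter, about 0.2 kg. Origin: centre of its lowest edge, z up. A locating ring (162 mm outside diameter, z 0 to 6 mm) sits inside the tub's mouth with 5 mm of play all round; the plate spans z 6 to 11 mm. On the bench it stands on the ring, its origin at height 0.
- lid_knob: Black round knob fixed at the middle of the lid, 28 mm in diameter and 38 mm high; origin at the centre of its foot, on the plate (11 mm above the lid's origin), z up. Grip it about 24 mm above its origin.
- basket: Round dark steel basket, 140 mm diameter, wall 31 mm high, loose on the tub's floor under the lid, any yaw, up to 8 mm off the tub's centre; 0.25 to 0.45 kg without the bushes. Origin: centre of its underside, z up. A fixed carrying bar spans it along its y axis on two uprights; its top, grip included, is 75 mm above the origin, 16 mm below the tub's rim.
- basket_grip: Black block-shaped grip fixed at the middle of the basket's carrying bar: 64 mm long along its y axis (the bar's direction), 20 mm wide along its x (the direction to close the fingers), 18 mm high. Origin at its centre, 66 mm above the basket's origin, axes parallel to the basket's.
- bush_0: One of three equal loose steel bushes (short tubes, 32 mm in diameter, 16 mm high, 20 mm bore, 40 g) standing in the basket; origin at the centre of its underside.
- bush_1: One of three equal loose steel bushes (short tubes, 32 mm in diameter, 16 mm high, 20 mm bore, 40 g) standing in the basket; origin at the centre of its underside.
- bush_2: One of three equal loose steel bushes (short tubes, 32 mm in diameter, 16 mm high, 20 mm bore, 40 g) standing in the basket; origin at the centre of its underside.
- nail_pan: Bystander: open round aluminium pan holding bent nails, 194 mm in diameter, 79 mm high, no lid. Origin at the centre of its underside.
- tape_measure: Bystander: tape measure standing on the bench near the toolbox, 34 x 97 x 68 mm. Origin at the centre of its underside.
- screw_tin: Bystander: small open tin of screws, 73 mm in diameter, 49 mm high, far left. Origin at the centre of its underside.
- brush: Bystander: flat paint brush lying far right, 54 mm wide, 212 mm long, 16 mm high. Origin at the centre of its underside.
Mind the look-alikes: they are no part of the job. Several things have the shape of the lid; the one meant has the colours described above.

How it is judged:
By the outcome, as a careful person would: the job done as asked, in the order asked, and still so for the second after the job is handed in, while the arm keeps its last pose, push and grip.
It also fails if it takes over 54 s, if anything falls off the work surface, if the arm or the gripper's body presses on something with over 40 N, if the wrist force passes 120 N, or if a joint passes its speed limit or range.

### The arm

A 6-joint arm with a two-finger parallel gripper is mounted at the origin on a cart in front of the work surface, level with it; the furniture and walls round the work are solid. World frame = base frame: x ahead of the robot, y to its left, z up, the work surface at z = 0. Lengths are in m, angles in rad, forces in N, time in s.
With the tool pointing down it reaches from about 0.375 to 0.975 m from the base axis. Payload 3.8 kg.
Tool frame: the origin (TCP) lies on the mounting face of the last link; the fingertips stand 173 mm ahead of it and the grasp point (between the pads) lies 155 mm ahead of it; z points along the fingers, y is the line along which they close (so a half turn about z gives the same grasp; the last joint's range is limited). The gripper opens to 85 mm and grips with 20 to 120 N. Pads are 22 mm wide; open, the fingers measure 114 mm over their backs; the gripper's body (76 mm by 85 mm) begins 54 mm behind the grasp point. The pads swing forward as they close: fully open they stand 13 mm farther back than shut.
Start: joints at [-0.037, 0.264, 1.604, -0, 1.274, -0.037], TCP at [0.675, -0, 0.405] pointing down, gripper open.
Joint ranges: [-2.63, 2.63], [-0.94, 2.18], [0.31, 2.57], [-1.31, 4.45], [0, 2.66], [-2.55, 2.55]. Speed limits (rad/s): [2.57, 2.57, 3.14, 3.14, 3.14, 3.14].

### API

Orientations are given as a rotation vector (axis times angle).
In Python, from workcell import bot gives the robot as it stands.
- The arm moves only by the tool drive_tool, never from a script. Its argument "increments" is a list of rows, each an object with "delta_pos": the shift along the tool's x, y, z in mm, a list of three; "turn": the turn about the tool's z in rad; "jaw": the opening, from -1 (shut) to 1 (fully open). A call has 1 to 8 rows; each row shifts and turns the commanded pose from where the row before left it, along the tool's axes as they then stand; what a row does not reach is not made up. A row lasts 1/12 s, in which the tool goes at most 41.7 mm and 7.16 degrees, less where a joint would pass 70% of its speed; a pose out of reach is approached as far as the arm can. A call is refused whole if a number of a shift passes 41.7 or a number of a turn 0.125, either way. A call with a gripper value outside its range is refused whole. The fingers move at their own pace and stop on an object; "grip_force" is the grip in N (left out, the last holds). Time passes only in rows, so rows that do not move let the fingers close. It gives the time, the measured TCP pose, the force, the opening and the grip force at its end, in the units of the state.
- bot.read_state(): the state, without advancing time (a new reading comes with each control period).
- bot.read_camera(name): name is "scene" or "side" or "wrist"; returns a dict with "pixels" (420x560x3 uint8, red, green, blue), "fovy" (degrees; the focal length in pixels is half the picture's height over the tangent of half this angle, whatever the lens; pixels are square), "cx", "cy" (the principal point, pixels), "k1" (the pictures are not rectified: a ray, as slopes to the right and down, at radius r is drawn at 1 + k1 r^2 times it, then the intrinsics apply), "camera_from_world" (4x4, takes a point from world to camera coordinates); the wrist camera has in their place "hand_eye" (4x4, takes a point from camera to tool coordinates, whose origin is the TCP and whose axes are the flange's). Camera axes: x right, y down, z forward; pixel columns grow to the right and rows downward; lengths in m; the calibration is good to about 2 mm. A picture is of the moment at which its call begins: read the wrist's pose just before it. There is no depth.
- bot.finish_job(): hands the job in; it is judged then, once.
The state is a dict: "time": time; "q": joint angles; "joint_vel": joint speeds; "joint_torque": joint torques, N m; "tool_pos": TCP position; "tcp_rot": TCP orientation; "wrist_force": force on the tool from outside, world axes, zero at the start; "torque": the same for the moment, N m; "width": opening from 0.0 (shut) to 1.0 (fully open); "grip_force": force on a finger pad.
Only numpy, scipy, OpenCV 4.12 (cv2) and the standard library are available. Lean on these libraries where they do the work, as an engineer would, in place of code of your own. Each camera call takes 0.05 s, during which the arm holds its last target. There are 200 camera calls.

## Working session

There is one attempt and no reset: what is moved stays moved. The work goes in short steps, Python scripts to look and compute and a tool call to move; the robot and the scene stay as the last step left them, time stands still between calls to the robot, and variables do not carry over. Pictures are saved under pics/ and viewed, at most 10 in all, crops included, and the job is handed in when it is done.

Besides the shell and the picture viewer there is one more tool, called as name(argument=value, ...), one argument or row to a line, values as JSON. drive_tool: Moves the arm, as the interface text tells. Its arguments: {"type":"object","properties":{"increments":{"type":"array"},"grip_force":{"type":"number"}},"required":["increments"]}

```bash
mkdir -p pics; cat > h.py <<'E'
import numpy as np, cv2
from scipy.spatial.transform import Rotation as R
from workcell import bot
def K(c):
    f=210/np.tan(np.radians(c['fovy'])/2); return np.array([[f,0,c['cx']],[0,f,c['cy']],[0,0,1]])
def snap(n,f=None):
    s=bot.read_state(); c=bot.read_camera(n)
    if n=='wrist':
        T=np.eye(4);T[:3,:3]=R.from_rotvec(s['tcp_rot']).as_matrix();T[:3,3]=s['tool_pos']
        c['wc']=T@c['hand_eye']
    else: c['wc']=np.linalg.inv(c['camera_from_world'])
    if f: cv2.imwrite('pics/'+f,c['pixels'][:,:,::-1])
    return c
def ray(c,u,v):
    p=cv2.undistortPoints(np.array([[[u,v]]],float),K(c),np.array([c['k1'],0,0,0.]))[0,0]
    return c['wc'][:3,3],c['wc'][:3,:3]@np.array([p[0],p[1],1])
def onz(c,u,v,z):
    o,d=ray(c,u,v); return o+d*(z-o[2])/d[2]
def proj(c,P):
    M=np.linalg.inv(c['wc']); q=(M[:3,:3]@np.atleast_2d(P).T).T+M[:3,3]
    return cv2.projectPoints(q,np.zeros(3),np.zeros(3),K(c),np.array([c['k1'],0,0,0.]))[0][:,0]
E
python3 - <<'E'
from h import *
import pickle
for n in ['scene','side','wrist']:
    c=snap(n,n+'0.png'); pickle.dump(c,open(n+'0.pkl','wb')); print(n,c['wc'].round(3).tolist(),c['fovy'],c['k1'])
print(bot.read_state())
a=[cv2.imread(f'pics/{n}0.png') for n in ['scene','side']]
E
```

```text
scene [[-0.265, -0.791, 0.551, -0.371], [-0.964, 0.216, -0.152, 0.212], [0.001, -0.572, -0.82, 1.508], [0.0, 0.0, 0.0, 1.0]] 49.3884257405632 -0.10272534626305778
side [[0.867, -0.375, 0.328, 0.147], [-0.498, -0.643, 0.582, -0.763], [-0.007, -0.668, -0.744, 1.026], [0.0, 0.0, 0.0, 1.0]] 55.33474919748077 -0.0972198911175946
wrist [[1.0, 0.001, -0.002, 0.675], [0.0, -0.961, -0.277, 0.07], [-0.003, 0.277, -0.961, 0.374], [0.0, 0.0, 0.0, 1.0]] 70.03238348925598 -0.012527480839722988
{'time': 0.15, 'q': array([-3.69092213e-02,  2.64619222e-01,  1.60506098e+00, -1.19439328e-06,
        1.27372374e+00, -3.69060731e-02]), 'joint_vel': array([-0.00037989, -0.0026426 , -0.00492717, -0.00078355, -0.00114095,
        0.00202928]), 'joint_torque': array([-4.44535381e-04, -5.15905774e+01, -3.67958951e+01, -2.06692371e-04,
        8.09489022e-03,  2.50629785e-05]), 'tool_pos': array([6.74738969e-01, 1.36601286e-06, 4.03621026e-01]), 'tcp_rot': array([-2.22050625e+00, -2.22050004e+00,  1.93673265e-03]), 'wrist_force': array([-0.78780362,  0.33486581, -0.39813104]), 'torque': array([-0.05768442, -0.04199633, -0.02166013]), 'grip_force': 0.0, 'width': 0.9993178886770336}
```

View pics/scene0.png

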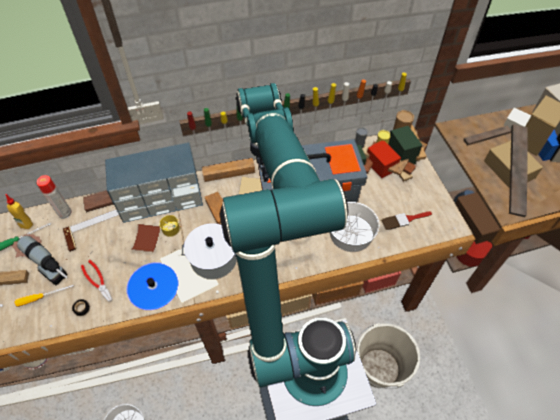

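View pics/side0.png

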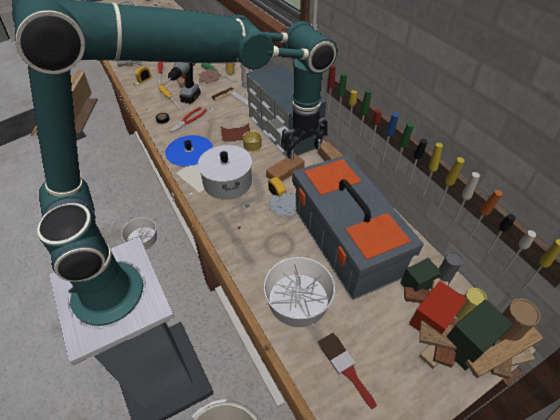

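Candidates for the lid are the aluminium lid with a black knob on the tub (scene 210,243; side 224,160), the blue lid lying on the bench (scene 152,283; side 188,150), and the open nail pan (scene 353,226; side 298,290). I choose the aluminium one on the tub and will check it in a close crop.

```bash
python3 - <<'E'
import cv2,numpy as np
a=cv2.imread('pics/scene0.png')[205:285,170:250]; b=cv2.imread('pics/side0.png')[130:210,180:260]
cv2.imwrite('pics/crop0.png',np.hstack([cv2.resize(x,(400,400),interpolation=cv2.INTER_CUBIC) for x in(a,b)]))
E
```

```text
(no output)
```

View pics/crop0.png

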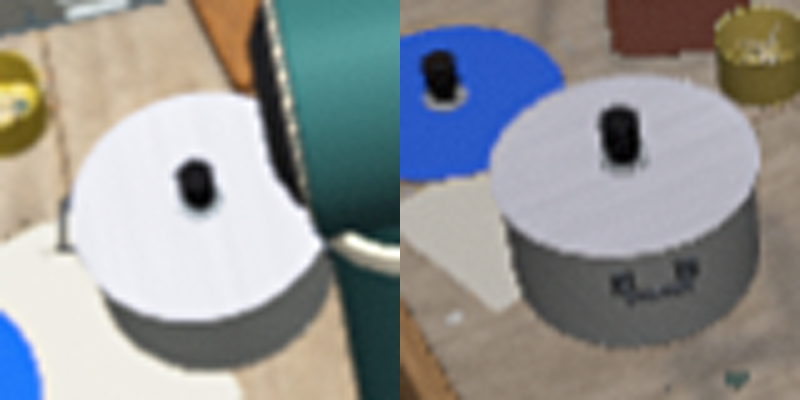

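The crop shows a silver lid with a black knob on the grey tub: knob middle at scene (209.5,242.4) and side (224.2,157.2). The blue lid is a different object.

```bash
python3 - <<'E'
from h import *
import pickle
s=pickle.load(open('scene0.pkl','rb'));d=pickle.load(open('side0.pkl','rb'))
for c,u,v in((s,209.5,242.4),(d,224.2,157.2)): print(onz(c,u,v,.119), onz(c,*( (u,v)),.119))
o1,a=ray(s,209.5,242.4);o2,b=ray(d,224.2,157.2)
t=np.linalg.lstsq(np.c_[a,-b],o2-o1,rcond=None)[0];print('tri',(o1+a*t[0]),(o2+b*t[1]))
print('blue',onz(s,152,287,.006),'pan',onz(d,298,290,.03),'tape',onz(d,276,185,.03),onz(d,268,243,0),'shadow edge toolbox near',onz(d,345,283,0),'bench edge',onz(d,225,262,0))
E
```

```text
[0.5114124  0.23809127 0.119     ] [0.5114124  0.23809127 0.119     ]
[0.50834963 0.2409026  0.119     ] [0.50834963 0.2409026  0.119     ]
tri [0.50886395 0.23801694 0.12301469] [0.50717856 0.23765111 0.12193806]
blue [0.45048785 0.47785039 0.006     ] pan [ 0.48340333 -0.28597949  0.03      ] tape [0.63898586 0.11061722 0.03      ] [ 0.50115811 -0.07789008  0.        ] shadow edge toolbox near [ 0.62609251 -0.32191239  0.        ] bench edge [ 0.35079471 -0.07532349  0.        ]
```

drive_tool(
  increments=[
    {"delta_pos": [29.9, -20.6, 5], "turn": 0, "jaw": 1},
    {"delta_pos": [29.9, -20.6, 5], "turn": 0, "jaw": 1},
    {"delta_pos": [29.9, -20.6, 5], "turn": 0, "jaw": 1},
    {"delta_pos": [29.9, -20.6, 5], "turn": 0, "jaw": 1},
    {"delta_pos": [29.9, -20.6, 5], "turn": 0, "jaw": 1},
    {"delta_pos": [29.9, -20.6, 5], "turn": 0, "jaw": 1},
    {"delta_pos": [29.9, -20.6, 5], "turn": 0, "jaw": 1},
    {"delta_pos": [29.9, -20.6, 5], "turn": 0, "jaw": 1},
  ],
)

```text
time: 0.82
tool_pos: [0.5088, 0.2403, 0.3642]
tcp_rot: [-2.222, -2.221, 0.0]
wrist_force: [0.1, 0.3, 0.6]
width: 0.998
grip_force: 0.0
```

drive_tool(
  increments=[
    {"delta_pos": [0, 0, 0], "turn": 0, "jaw": 1},
    {"delta_pos": [0, 0, 0], "turn": 0, "jaw": 1},
  ],
)

```text
time: 0.98
tool_pos: [0.5088, 0.2406, 0.364]
tcp_rot: [-2.217, -2.225, 0.002]
wrist_force: [0.4, -0.1, -0.0]
width: 1.001
grip_force: 0.0
```

```bash
python3 - <<'E'
from h import *
import pickle
c=snap('wrist','wrist1.png');pickle.dump(c,open('wrist1.pkl','wb'))
print(bot.read_state()['tool_pos'],proj(c,[[.509,.239,.138],[.509,.239,.1]]))
E
```

```text
[0.50973808 0.23969288 0.36442396] [[278.77863094 225.86095143]
 [278.86636188 209.84047064]]
```

View pics/wrist1.png

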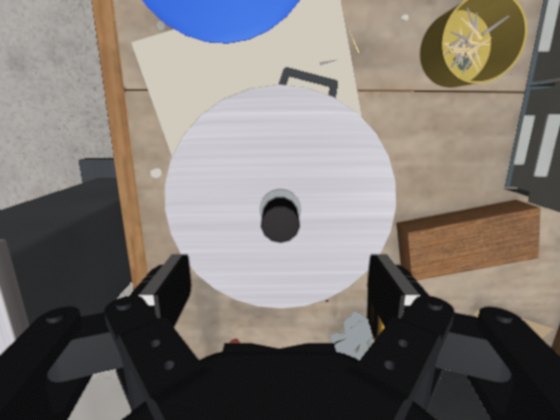

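The wrist picture shows the silver lid filling the middle, with the knob top at (280.5,223) and a tub lug at (308,80). The blue lid is at the top.

```bash
python3 - <<'E'
from h import *
import pickle
c=pickle.load(open('wrist1.pkl','rb'))
print(onz(c,280.5,223,.138)); 
e=np.array([onz(c,*p,.100)[:2] for p in((281,84),(165,196),(397,196),(281,308))]);print(e, e.mean(0))
print('lug',onz(c,308,80,.07))
E
```

```text
[0.51018675 0.24111609 0.138     ]
[[0.51016989 0.33513541]
 [0.41681399 0.25028818]
 [0.60442634 0.25112447]
 [0.51130787 0.14603627]] [0.51067952 0.24564608]
lug [0.5324602  0.34139768 0.07      ]
```

drive_tool(
  increments=[
    {"delta_pos": [0.5, 1, 30], "turn": 0, "jaw": 1},
    {"delta_pos": [0, 0, 30], "turn": 0, "jaw": 1},
    {"delta_pos": [0, 0, 20], "turn": 0, "jaw": 1},
    {"delta_pos": [0, 0, 5], "turn": 0, "jaw": 1},
    {"delta_pos": [0, 0, 0], "turn": 0, "jaw": 0},
    {"delta_pos": [0, 0, 0], "turn": 0, "jaw": -0.5},
    {"delta_pos": [0, 0, 0], "turn": 0, "jaw": -1},
    {"delta_pos": [0, 0, 0], "turn": 0, "jaw": -1},
  ],
  grip_force=60,
)

```text
time: 1.7
tool_pos: [0.5124, 0.2398, 0.2818]
tcp_rot: [2.221, 2.22, 0.005]
wrist_force: [0.1, 0.5, -0.1]
width: 0.455
grip_force: 0.0
```

drive_tool(
  increments=[
    {"delta_pos": [0, 0, 0], "turn": 0, "jaw": -1},
    {"delta_pos": [0, 0, 0], "turn": 0, "jaw": -1},
    {"delta_pos": [0, 0, 0], "turn": 0, "jaw": -1},
    {"delta_pos": [0, 0, 0], "turn": 0, "jaw": -1},
    {"delta_pos": [0, 0, 0], "turn": 0, "jaw": -1},
  ],
)

```text
time: 2.12
tool_pos: [0.5112, 0.2399, 0.2818]
tcp_rot: [2.221, 2.221, 0.002]
wrist_force: [-4.2, -0.6, 6.5]
width: 0.306
grip_force: 59.0
```

drive_tool(
  increments=[
    {"delta_pos": [0, 0, -5], "turn": 0, "jaw": -1},
    {"delta_pos": [0, 0, -10], "turn": 0, "jaw": -1},
    {"delta_pos": [0, 0, -20], "turn": 0, "jaw": -1},
    {"delta_pos": [0, 0, -25], "turn": 0, "jaw": -1},
    {"delta_pos": [0, 0, -20], "turn": 0, "jaw": -1},
    {"delta_pos": [0, 0, -10], "turn": 0, "jaw": -1},
    {"delta_pos": [0, 0, 0], "turn": 0, "jaw": -1},
  ],
)

```text
time: 2.7
tool_pos: [0.5123, 0.2402, 0.3737]
tcp_rot: [2.219, 2.22, 0.01]
wrist_force: [0.3, 0.6, -1.5]
width: 0.312
grip_force: 59.3
```

drive_tool(
  increments=[
    {"delta_pos": [-15, -5, 0], "turn": 0, "jaw": -1},
    {"delta_pos": [-25, -5, 0], "turn": 0, "jaw": -1},
    {"delta_pos": [-35, -5, 0], "turn": 0, "jaw": -1},
    {"delta_pos": [-38, -5, 0], "turn": 0, "jaw": -1},
    {"delta_pos": [-38, -5, 0], "turn": 0, "jaw": -1},
    {"delta_pos": [-38, -5, 0], "turn": 0, "jaw": -1},
    {"delta_pos": [-38, -5, 0], "turn": 0, "jaw": -1},
    {"delta_pos": [-30, -5, 0], "turn": 0, "jaw": -1},
  ],
)

```text
time: 3.37
tool_pos: [0.4693, -0.0199, 0.3677]
tcp_rot: [-2.221, -2.22, 0.005]
wrist_force: [0.7, -0.3, -2.4]
width: 0.306
grip_force: 59.3
```

drive_tool(
  increments=[
    {"delta_pos": [-13, 0, 15], "turn": 0, "jaw": -1},
    {"delta_pos": [0, 0, 30], "turn": 0, "jaw": -1},
    {"delta_pos": [0, 0, 35], "turn": 0, "jaw": -1},
    {"delta_pos": [0, 0, 35], "turn": 0, "jaw": -1},
    {"delta_pos": [0, 0, 25], "turn": 0, "jaw": -1},
    {"delta_pos": [0, 0, 15], "turn": 0, "jaw": -1},
    {"delta_pos": [0, 0, 5], "turn": 0, "jaw": -1},
    {"delta_pos": [0, 0, 0], "turn": 0, "jaw": -1},
  ],
)

```text
time: 4.03
tool_pos: [0.469, -0.0304, 0.2069]
tcp_rot: [-2.218, -2.218, 0.006]
wrist_force: [0.8, 0.1, -2.1]
width: 0.308
grip_force: 59.3
```

```bash
python3 - <<'E'
from h import *
c=snap('side','side1.png');s=bot.read_state();print(s['tool_pos'],R.from_rotvec(s['tcp_rot']).as_matrix().round(3).tolist(),s['wrist_force'])
a=c['pixels'][130:340,150:370,::-1]
w=snap('wrist')['pixels'][:,:,::-1]
cv2.imwrite('pics/c1.png',np.hstack([cv2.resize(a,(400,382)),cv2.resize(w,(400,300))[:, :] if 0 else cv2.copyMakeBorder(cv2.resize(w,(400,300)),0,82,0,0,0)]))
E
```

```text
[ 0.47019815 -0.03045864  0.20860209] [[0.0, 1.0, -0.003], [1.0, -0.0, 0.0], [0.0, -0.003, -1.0]] [ 0.28331848 -0.11500227 -2.28181114]
```

View pics/c1.png

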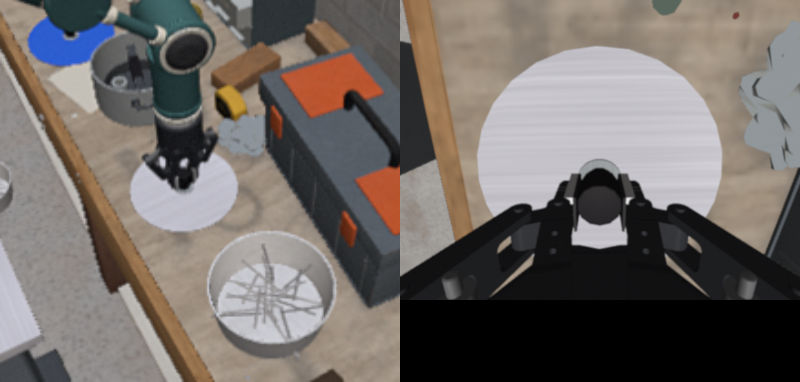

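The lid is held level and clear of the pan, the toolbox and the grey scrap on the bench. I'll lower the last 15 mm gently.

drive_tool(
  increments=[
    {"delta_pos": [0, 0, 6], "turn": 0, "jaw": -1},
    {"delta_pos": [0, 0, 4], "turn": 0, "jaw": -1},
    {"delta_pos": [0, 0, 2], "turn": 0, "jaw": -1},
    {"delta_pos": [0, 0, 1], "turn": 0, "jaw": -1},
    {"delta_pos": [0, 0, 0], "turn": 0, "jaw": -1},
  ],
)

```text
time: 4.55
tool_pos: [0.4712, -0.0303, 0.1967]
tcp_rot: [2.221, 2.222, 0.0]
wrist_force: [-0.3, 1.3, -2.7]
width: 0.308
grip_force: 59.4
```

drive_tool(
  increments=[
    {"delta_pos": [0, 0, 1], "turn": 0, "jaw": -1},
    {"delta_pos": [0, 0, 1], "turn": 0, "jaw": -1},
    {"delta_pos": [0, 0, 0], "turn": 0, "jaw": -1},
  ],
)

```text
time: 4.8
tool_pos: [0.4712, -0.0303, 0.1946]
tcp_rot: [-2.221, -2.221, 0.0]
wrist_force: [-0.4, -0.0, -1.9]
width: 0.307
grip_force: 59.4
```

drive_tool(
  increments=[
    {"delta_pos": [0, 0, 1], "turn": 0, "jaw": -1},
    {"delta_pos": [0, 0, 1], "turn": 0, "jaw": -1},
    {"delta_pos": [0, 0, 0], "turn": 0, "jaw": -1},
  ],
)

```text
time: 5.05
tool_pos: [0.4714, -0.0303, 0.1929]
tcp_rot: [2.221, 2.221, 0.0]
wrist_force: [0.1, -0.1, -0.6]
width: 0.307
grip_force: 59.6
```

drive_tool(
  increments=[
    {"delta_pos": [0, 0, 1], "turn": 0, "jaw": -1},
    {"delta_pos": [0, 0, 0], "turn": 0, "jaw": -1},
  ],
)

```text
time: 5.22
tool_pos: [0.4715, -0.0303, 0.1928]
tcp_rot: [-2.221, -2.221, 0.0]
wrist_force: [-3.8, 0.6, 8.4]
width: 0.3
grip_force: 60.5
```

drive_tool(
  increments=[
    {"delta_pos": [0, 0, 0], "turn": 0, "jaw": -0.2},
    {"delta_pos": [0, 0, 0], "turn": 0, "jaw": 0},
    {"delta_pos": [0, 0, 0], "turn": 0, "jaw": 0.5},
    {"delta_pos": [0, 0, 0], "turn": 0, "jaw": 1},
    {"delta_pos": [0, 0, 0], "turn": 0, "jaw": 1},
    {"delta_pos": [0, 0, 0], "turn": 0, "jaw": 1},
    {"delta_pos": [0, 0, -15], "turn": 0, "jaw": 1},
    {"delta_pos": [0, 0, -30], "turn": 0, "jaw": 1},
  ],
)

```text
time: 5.88
tool_pos: [0.4688, -0.03, 0.2334]
tcp_rot: [-2.217, -2.216, 0.009]
wrist_force: [0.2, 0.3, -0.4]
width: 0.997
grip_force: 0.0
```

drive_tool(
  increments=[
    {"delta_pos": [0, 0, -40], "turn": 0, "jaw": 1},
    {"delta_pos": [0, 0, -40], "turn": 0, "jaw": 1},
    {"delta_pos": [0, 0, -40], "turn": 0, "jaw": 1},
    {"delta_pos": [35, 5, 0], "turn": 0, "jaw": 1},
    {"delta_pos": [38, 6, 0], "turn": 0, "jaw": 1},
    {"delta_pos": [38, 6, 0], "turn": 0, "jaw": 1},
    {"delta_pos": [38, 6, 0], "turn": 0, "jaw": 1},
    {"delta_pos": [38, 6, 0], "turn": 0, "jaw": 1},
  ],
)

```text
time: 6.55
tool_pos: [0.5001, 0.1583, 0.357]
tcp_rot: [2.222, 2.221, 0.001]
wrist_force: [0.8, 0.3, 0.2]
width: 1.002
grip_force: 0.0
```

drive_tool(
  increments=[
    {"delta_pos": [38, 6, 0], "turn": 0, "jaw": 1},
    {"delta_pos": [35, 5, 0], "turn": 0, "jaw": 1},
    {"delta_pos": [0, 0, 0], "turn": 0, "jaw": 1},
    {"delta_pos": [0, 0, 0], "turn": 0, "jaw": 1},
  ],
)

```text
time: 6.88
tool_pos: [0.5111, 0.2315, 0.3563]
tcp_rot: [-2.217, -2.225, 0.001]
wrist_force: [-0.3, 0.3, -1.3]
width: 1.003
grip_force: 0.0
```

```bash
python3 - <<'E'
from h import *
import pickle
c=snap('wrist');pickle.dump(c,open('wrist2.pkl','wb'));print(bot.read_state()['tool_pos'])
s=snap('scene');d=snap('side')
A=cv2.resize(c['pixels'][40:340,130:430],(600,600),interpolation=cv2.INTER_CUBIC)
B=cv2.resize(d['pixels'][130:280,170:320],(200,200));C=cv2.resize(s['pixels'][200:300,170:310],(200,143))
cv2.imwrite('pics/w2.png',np.hstack([A,np.vstack([B,C,np.zeros((257,200,3),np.uint8)])])[:,:,::-1])
E
```

```text
[0.51094417 0.23023093 0.35617396]
```

View pics/w2.png

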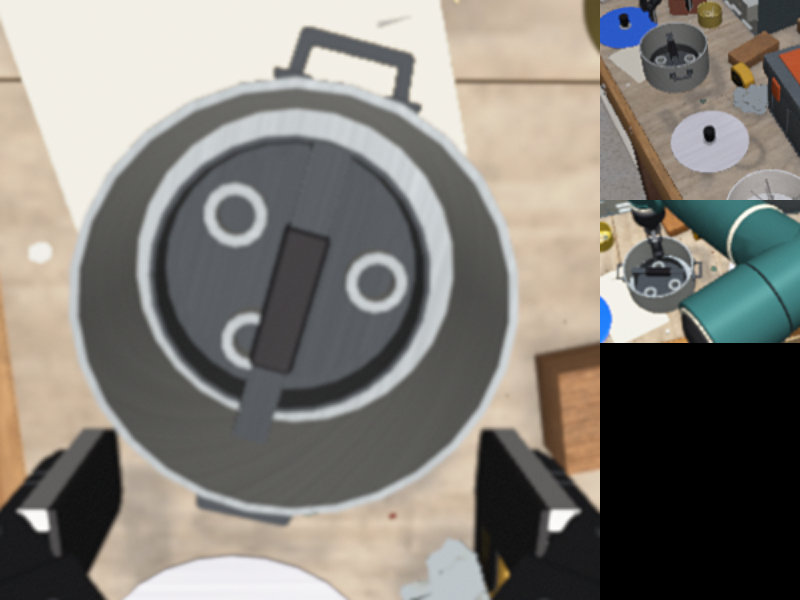

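The lid stands flat on the bench. The open tub shows the basket with three bushes, and the grip's top corners in the crop are at (288,228), (329,240), (292,373) and (251,361). The rim extremes are 70..518 and 78..513.

```bash
python3 - <<'E'
from h import *
import pickle
c=pickle.load(open('wrist2.pkl','rb'))
g=np.array([onz(c,130+a/2,40+b/2,.079) for a,b in((288,228),(329,240),(292,373),(251,361))])
print(g.round(4),'grip',g.mean(0))
print([np.linalg.norm(g[i]-g[(i+1)%4]).round(4) for i in range(4)])
d=(g[0]+g[1]-g[2]-g[3]);print('bar yaw from world y deg',np.degrees(np.arctan2(-d[0],d[1])))
n=g[1]+g[2]-g[0]-g[3];print('closing dir deg from x',np.degrees(np.arctan2(n[1],n[0])))
e=np.array([onz(c,130+a/2,40+b/2,.095)[:2] for a,b in((70,297),(518,285),(296,79),(293,513))]);print(e,'tub',(e[0]+e[1])/2,(e[2]+e[3])/2)
l=np.array([onz(c,130+a/2,40+b/2,.07)[:2] for a,b in((347,82),(244,512))]);print('lugs',l,l.mean(0))
E
```

```text
[[0.5073 0.2738 0.079 ]
 [0.5242 0.2689 0.079 ]
 [0.509  0.2105 0.079 ]
 [0.4911 0.216  0.079 ]] grip [0.5079369  0.24231879 0.079     ]
[np.float64(0.0176), np.float64(0.0603), np.float64(0.0187), np.float64(0.06)]
bar yaw from world y deg -15.135088951262107
closing dir deg from x -16.545512206880698
[[0.42101886 0.24812423]
 [0.59830063 0.25367672]
 [0.51050863 0.32883947]
 [0.50971277 0.15065415]] tub [0.50965975 0.25090048] [0.5101107  0.23974681]
lugs [[0.53076286 0.33071564]
 [0.48554275 0.13478903]] [0.50815281 0.23275234]
```

drive_tool(
  increments=[
    {"delta_pos": [12, -3, 0], "turn": 0, "jaw": 1},
    {"delta_pos": [0, 0, 10], "turn": 0.09, "jaw": 1},
    {"delta_pos": [0, 0, 10], "turn": 0.09, "jaw": 1},
    {"delta_pos": [0, 0, 10], "turn": 0.09, "jaw": 1},
    {"delta_pos": [0, 0, 0], "turn": 0, "jaw": 1},
    {"delta_pos": [0, 0, 0], "turn": 0, "jaw": 1},
  ],
)

```text
time: 7.53
tool_pos: [0.5078, 0.2411, 0.3262]
tcp_rot: [-2.499, -1.903, 0.002]
wrist_force: [0.0, 0.0, -0.9]
width: 1.002
grip_force: 0.0
```

```bash
python3 - <<'E'
from h import *
c=snap('wrist');s=bot.read_state();M=R.from_rotvec(s['tcp_rot']).as_matrix();print(s['tool_pos'],M.round(3).tolist())
cv2.imwrite('pics/w3.png',cv2.resize(c['pixels'][40:340,130:430],(600,600),interpolation=cv2.INTER_CUBIC)[:,:,::-1])
import pickle;pickle.dump(c,open('wrist3.pkl','wb'))
E
```

```text
[0.5081827  0.24133265 0.32693333] [[0.265, 0.964, -0.0], [0.964, -0.265, 0.0], [0.0, -0.0, -1.0]]
```

View pics/w3.png

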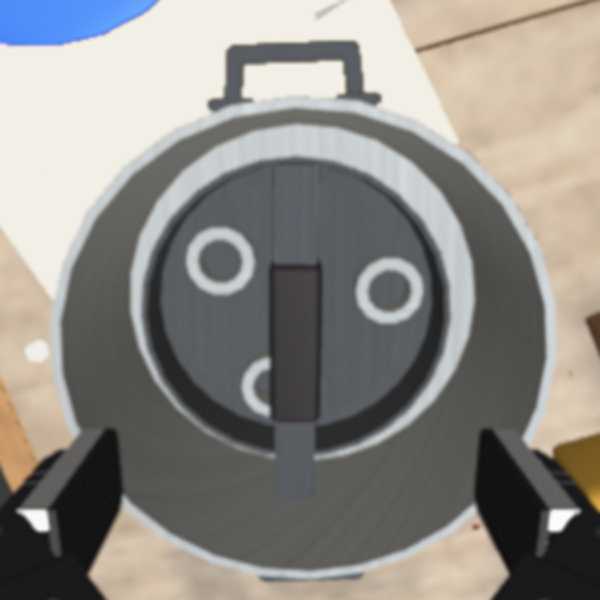

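The grip is now aligned with the fingers. Its top corners are at (273,265), (320,264), (319,421) and (271,421), and the rim extremes are x 55..552, y 99..577.

```bash
python3 - <<'E'
from h import *
import pickle
c=pickle.load(open('wrist3.pkl','rb'))
g=np.array([onz(c,130+a/2,40+b/2,.079) for a,b in((273,265),(320,264),(319,421),(271,421))])
print('grip',g.mean(0),[np.linalg.norm(g[i]-g[(i+1)%4]).round(4) for i in range(4)])
# fit tub circle by projecting
from scipy.optimize import least_squares
P=np.array([onz(c,130+a/2,40+b/2,.095)[:2] for a,b in((55,330),(552,330),(302,99),(310,577),(120,160),(450,133))])
r=least_squares(lambda x:np.hypot(*(P-x[:2]).T)-x[2],[.51,.24,.09]);print('tub',r.x,r.fun)
E
```

```text
grip [0.50756841 0.24247106 0.079     ] [np.float64(0.0172), np.float64(0.0626), np.float64(0.019), np.float64(0.0623)]
tub [0.50966463 0.24057242 0.08947851] [-0.0016829  -0.00120598 -0.00144531  0.00090489  0.00195759  0.00147169]
```

drive_tool(
  increments=[
    {"delta_pos": [1, -1, 20], "turn": 0, "jaw": 1},
    {"delta_pos": [0, 0, 30], "turn": 0, "jaw": 1},
    {"delta_pos": [0, 0, 30], "turn": 0, "jaw": 1},
    {"delta_pos": [0, 0, 15], "turn": 0, "jaw": 1},
    {"delta_pos": [0, 0, 6], "turn": 0, "jaw": 1},
    {"delta_pos": [0, 0, 0], "turn": 0, "jaw": 0.3},
    {"delta_pos": [0, 0, 0], "turn": 0, "jaw": -0.3},
    {"delta_pos": [0, 0, 0], "turn": 0, "jaw": -0.5},
  ],
  grip_force=80,
)

```text
time: 8.25
tool_pos: [0.5086, 0.2434, 0.2277]
tcp_rot: [2.499, 1.902, 0.005]
wrist_force: [-0.3, 0.2, 0.3]
width: 0.603
grip_force: 0.0
```

drive_tool(
  increments=[
    {"delta_pos": [0, 0, 0], "turn": 0, "jaw": -1},
    {"delta_pos": [0, 0, 0], "turn": 0, "jaw": -1},
    {"delta_pos": [0, 0, 0], "turn": 0, "jaw": -1},
    {"delta_pos": [0, 0, 0], "turn": 0, "jaw": -1},
    {"delta_pos": [0, 0, 0], "turn": 0, "jaw": -1},
    {"delta_pos": [0, 0, 0], "turn": 0, "jaw": -1},
  ],
)

```text
time: 8.75
tool_pos: [0.5081, 0.2433, 0.2274]
tcp_rot: [2.5, 1.902, 0.004]
wrist_force: [-1.0, -1.4, 5.4]
width: 0.216
grip_force: 79.7
```

drive_tool(
  increments=[
    {"delta_pos": [0, 0, -3], "turn": 0, "jaw": -1},
    {"delta_pos": [0, 0, -7], "turn": 0, "jaw": -1},
    {"delta_pos": [0, 0, -10], "turn": 0, "jaw": -1},
    {"delta_pos": [0, 0, -15], "turn": 0, "jaw": -1},
    {"delta_pos": [0, 0, -15], "turn": 0, "jaw": -1},
    {"delta_pos": [0, 0, -10], "turn": 0, "jaw": -1},
    {"delta_pos": [0, 0, -5], "turn": 0, "jaw": -1},
    {"delta_pos": [0, 0, 0], "turn": 0, "jaw": -1},
  ],
)

```text
time: 9.42
tool_pos: [0.5081, 0.2431, 0.2925]
tcp_rot: [2.5, 1.902, 0.005]
wrist_force: [-0.4, 1.4, -5.8]
width: 0.222
grip_force: 78.5
```

drive_tool(
  increments=[
    {"delta_pos": [0, 0, -10], "turn": 0, "jaw": -1},
    {"delta_pos": [0, 0, -15], "turn": 0, "jaw": -1},
    {"delta_pos": [0, 0, -15], "turn": 0, "jaw": -1},
    {"delta_pos": [0, 0, -15], "turn": 0, "jaw": -1},
    {"delta_pos": [0, 0, -12], "turn": 0, "jaw": -1},
    {"delta_pos": [0, 0, -6], "turn": 0, "jaw": -1},
    {"delta_pos": [0, 0, -3], "turn": 0, "jaw": -1},
    {"delta_pos": [0, 0, 0], "turn": 0, "jaw": -1},
  ],
)

```text
time: 10.08
tool_pos: [0.5075, 0.2429, 0.3671]
tcp_rot: [2.5, 1.902, 0.001]
wrist_force: [0.6, -0.1, -4.6]
width: 0.216
grip_force: 78.7
```

drive_tool(
  increments=[
    {"delta_pos": [-1.5, 2.5, 0], "turn": 0, "jaw": -1},
    {"delta_pos": [0, 0, 0], "turn": 0, "jaw": -1},
    {"delta_pos": [0, 0, 0], "turn": 0, "jaw": -1},
    {"delta_pos": [0, 0, 0], "turn": 0, "jaw": -1},
  ],
)

```text
time: 10.42
tool_pos: [0.5093, 0.2406, 0.3658]
tcp_rot: [-2.5, -1.902, 0.003]
wrist_force: [0.9, -0.1, -4.4]
width: 0.218
grip_force: 78.7
```

```bash
python3 - <<'E'
from h import *
s=bot.read_state();print(s['tool_pos'],s['wrist_force'],s['width'],R.from_rotvec(s['tcp_rot']).as_matrix().round(3).tolist())
w=snap('wrist');d=snap('side')
print('basket under, rim in side px',proj(d,[[.51,.2405,.145],[.51,.2405,.095],[.51,.2405,.211]]))
cv2.imwrite('pics/f.png',np.hstack([cv2.resize(d['pixels'][90:240,160:310],(400,400),interpolation=cv2.INTER_CUBIC),cv2.resize(w['pixels'][:,70:490],(400,400))])[:,:,::-1])
E
```

```text
[0.5093065  0.24061751 0.36575244] [ 0.93196111 -0.10001016 -4.44147769] 0.2179613096899847 [[0.267, 0.964, -0.002], [0.964, -0.267, -0.001], [-0.001, -0.001, -1.0]]
basket under, rim in side px [[223.91669553 151.30533039]
 [225.37377098 162.32366737]
 [221.88472168 135.85093419]]
```

View pics/f.png

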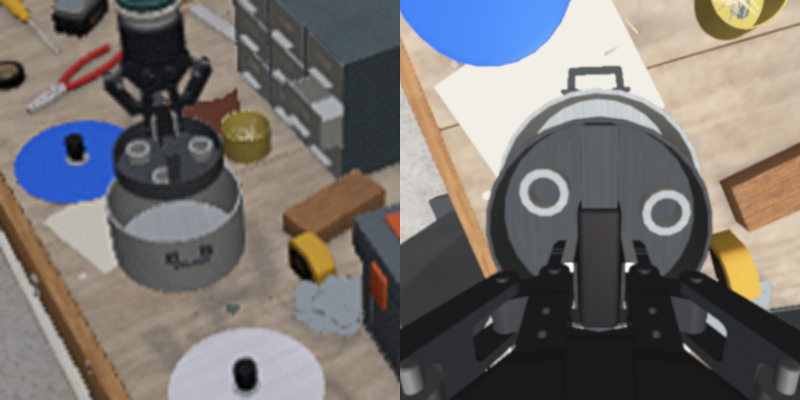

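drive_tool(
  increments=[
    {"delta_pos": [0, 0, -2], "turn": 0, "jaw": -1},
    {"delta_pos": [0, 0, 0], "turn": 0, "jaw": -1},
    {"delta_pos": [0, 0, 0], "turn": 0, "jaw": -1},
    {"delta_pos": [0, 0, 0], "turn": 0, "jaw": -1},
    {"delta_pos": [0, 0, 0], "turn": 0, "jaw": -1},
    {"delta_pos": [0, 0, 0], "turn": 0, "jaw": -1},
  ],
)

```text
time: 11.02
tool_pos: [0.5095, 0.2408, 0.3687]
tcp_rot: [-2.5, -1.902, -0.0]
wrist_force: [-0.5, 0.0, -4.6]
width: 0.216
grip_force: 78.7
```

```bash
python3 -c "
from workcell import bot
print(bot.read_state()['tool_pos']);print(bot.finish_job())"
```

```text
[0.50948255 0.24083629 0.36870473]
the job is handed in; nothing more can be done
None
```

I handed the job in at about 11 s: the lid is flat, knob up, on the bench beside the tub, and the basket with its three bushes is held still and level above the tub's middle, its underside about 5 cm above the rim; no verdict was returned.

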